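# Mirror the finishing row for a left-handed worker

## Robot

A 6-joint arm with a two-finger parallel gripper is mounted at the origin on a cart in front of the work surface, level with it; the furniture and walls round the work are solid. World frame = base frame: x ahead of the robot, y to its left, z up, the work surface at z = 0. Lengths are in m, angles in rad, forces in N, time in s.
With the tool pointing down it reaches from about 0.375 to 0.9 m from the base axis. Payload 3.1 kg.
Tool frame: the origin (TCP) lies on the centre line of the jaws, within the pads' length; the fingertips stand ahead of it and the grasp point (between the pads) lies 3 mm ahead of it (robot.tip_reach is the z of the fingertips in the tool frame, in m); z points along the fingers, y is the line along which they close (so a half turn about z gives the same grasp; the last joint's range is limited). The gripper opens to 87 mm and grips with 3 to 60 N. Pads are 19 mm wide; open, the fingers measure 117 mm over their backs; the gripper's body (75 mm by 190 mm) begins 51 mm behind the grasp point.
Start: joints at [-0.178, 0.527, 1.433, -0, 1.181, -0.178], TCP at [0.625, 0, 0.245] pointing down, gripper open.
Joint ranges: [-3.08, 3.08], [-0.75, 2.2], [0.22, 2.44], [-1.43, 4.57], [0, 2.65], [-2.85, 2.85]. Speed limits (rad/s): [2.79, 2.79, 3.14, 3.14, 3.14, 3.14].

## Interface

Orientations are given as a unit quaternion [x, y, z, w].
In Python, from rig import sensors, eyes, ticket, robot gives the robot as it stands.
- The arm moves only by the tool drive_tool, never from a script. Its argument "deltas" is a list that holds one entry, the list of rows, each a list of 6 numbers: the shift along the tool's x, y, z in mm, then the turn, a rotation vector about the tool's x, y, z in rad. A call has 1 to 8 rows; each row shifts and turns the commanded pose from where the row before left it, along the tool's axes as they then stand; what a row does not reach is not made up. A row lasts 1/12 s, in which the tool goes at most 41.7 mm and 7.16 degrees, less where a joint would pass 70% of its speed; a pose out of reach is approached as far as the arm can. A call is refused whole if a number of a shift passes 41.7 or a number of a turn 0.125, either way. A call with a gripper value outside its range is refused whole. "gripper" is the opening in per cent of the stroke, from 0 (shut) to 100 (fully open), set as the call begins (left out, the last holds). The fingers move at their own pace and stop on an object; "squeeze" is the grip in N (left out, the last holds). Time passes only in rows, so rows that do not move let the fingers close. It gives the time, the measured TCP pose, the force, the opening and the grip force at its end, in the units of the state.
- sensors.get_obs(): the state, without advancing time (a new reading comes with each control period).
- eyes.camera(name): name is "scene" or "side" or "wrist"; returns a dict with "img" (400x640x3 uint8, red, green, blue), "fov_y" (degrees; the focal length in pixels is half the picture's height over the tangent of half this angle, whatever the lens; pixels are square), "cx", "cy" (the principal point, pixels), "xyz" and "attitude" of the camera in the world; the wrist camera has in their place "hand_eye" (4x4, takes a point from camera to tool coordinates, whose origin is the TCP and whose axes are the flange's). Camera axes: x right, y up, looking along -z (the intrinsics and any distortion apply to the point x, -y, -z); pixel columns grow to the right and rows downward; lengths in m; the calibration is good to about 2 mm. The wrist camera is an equidistant fisheye: a pixel r from the principal point sees the ray r / f radians off the axis. A picture is of the moment at which its call begins: read the wrist's pose just before it. There is no depth.
- ticket.hand_in(): hands the job in; it is judged then, once.
The state is a dict: "time": time; "q": joint angles; "joint_velocities": joint speeds; "joint_torque": joint torques, N m; "position": TCP position; "tool_rot": TCP orientation; "ft_force": force on the tool from outside, world axes, zero at the start; "moment": the same for the moment, N m; "grip_width": finger opening in m; "grip_force": force on a finger pad.
Only numpy, scipy, OpenCV 4.12 (cv2) and the standard library are available. Lean on these libraries where they do the work, as an engineer would, in place of code of your own. Each camera call takes 0.05 s, during which the arm holds its last target. There are 200 camera calls.

## Task

A left-handed colleague is taking over the bench: move the four supplies that stand on the aluminium rack (glue jar, rivet jar, dye bottle, thread spool) to the empty wooden rack in the reverse order, so that what stood leftmost on the old rack stands rightmost on the new one, and so on along the row. Stand each one upright on the middle of its own round cork pad, never tipping any over, and let go of them all.

Things in the scene. Friction and masses are not known exactly. Their poses are not given: they have to be found in the camera images.
- old_rack: the rack the things stand on at the start: flat aluminium foot, 90 x 420 mm, carrying a row of four square wooden trays (listed below) with their centres at y = +150, +50, -50, -150 mm of its frame. Origin at the centre of its underside, on the bench; y runs along the row, to the robot's left, x away from the robot (turned by at most 0.12 rad). Fixed to the bench.
- new_rack: the empty rack, pale wood with dark end cheeks, 90 x 420 mm, same shape: four round cork pads, 76 mm across, their centres at x = 0, y = +150, +50, -50, -150 mm of its frame, their flat upper faces 29 mm above its origin. No rims; nothing on it is higher than the pads. Origin at the centre of its underside, on the bench; y runs along the row to the robot's left. Fixed. Which of the two racks is the nearer to the robot changes.
- glue_center (a point): wide clear jar with a black lid and cream filling, 64 mm across, 82 mm tall. Loose, under 0.3 kg. The point is its centre, on its axis and half-way up; z is up.
- rivet_center (a point): squat clear jar with a tan-grey metal lid, 56 mm across, 60 mm tall. Loose, under 0.3 kg. The point is its centre, on its axis and half-way up; z is up.
- dye_center (a point): slim dark brown bottle with a black cap, 42 mm across, 85 mm tall. Loose, under 0.3 kg. The point is its centre, on its axis and half-way up; z is up.
- spool_center (a point): wooden spool wound with cream thread, standing on one flange: flanges 44 mm across, wound barrel 40 mm, 45 mm tall; a stiff thread end sticks out 16 mm at one side (ignore it). Loose, under 0.3 kg. The point is its centre, on its axis and half-way up; z is up.
- tray_glue: the square wooden tray of the old rack, 84 x 96 mm, on which the glue jar stands at the start; it stays there and so marks that thing's first place in the row. Origin at the centre of its underside, on the foot; its round cork pad (76 mm across) has its upper face 11 mm above. All four trays look alike and are fixed.
- tray_rivet: the square wooden tray of the old rack, 84 x 96 mm, on which the rivet jar stands at the start; it stays there and so marks that thing's first place in the row. Origin at the centre of its underside, on the foot; its round cork pad (76 mm across) has its upper face 11 mm above. All four trays look alike and are fixed.
- tray_dye: the square wooden tray of the old rack, 84 x 96 mm, on which the dye bottle stands at the start; it stays there and so marks that thing's first place in the row. Origin at the centre of its underside, on the foot; its round cork pad (76 mm across) has its upper face 11 mm above. All four trays look alike and are fixed.
- tray_spool: the square wooden tray of the old rack, 84 x 96 mm, on which the thread spool stands at the start; it stays there and so marks that thing's first place in the row. Origin at the centre of its underside, on the foot; its round cork pad (76 mm across) has its upper face 11 mm above. All four trays look alike and are fixed.
There are look-alikes about, which are no part of the job. Leave any blue look-alike of the part that bears spool_center alone.

How it is judged:
At the end, for the whole second after the job is handed in: All four stand released, at rest and upright (0.1 rad) on the new rack, each on the pad that mirrors its tray (tray at y of the old rack -> pad at -y of the new one), its axis within 15 mm of the pad centre along and across the rack, its height within 6 mm of standing on the pad (((y of tray_glue in the frame of old_rack between 0.12 and 0.18 m and y of glue_center in the frame of new_rack between -0.165 and -0.135 m) or (y of tray_glue in the frame of old_rack between 0.02 and 0.08 m and y of glue_center in the frame of new_rack between -0.065 and -0.035 m) or (y of tray_glue in the frame of old_rack between -0.08 and -0.02 m and y of glue_center in the frame of new_rack between 0.035 and 0.065 m) or (y of tray_glue in the frame of old_rack between -0.18 and -0.12 m and y of glue_center in the frame of new_rack between 0.135 and 0.165 m)) and x of glue_center in the frame of new_rack between -0.015 and 0.015 m and z of glue_center in the frame of new_rack between 0.064 and 0.076 m and angle between each of glue_center, rivet_center, dye_center, spool_center's own z axis and vertical below 0.1 rad and linear speed of each of glue_jar, rivet_jar, dye_bottle, spool_cream below 0.02 m/s and ((y of tray_rivet in the frame of old_rack between 0.12 and 0.18 m and y of rivet_center in the frame of new_rack between -0.165 and -0.135 m) or (y of tray_rivet in the frame of old_rack between 0.02 and 0.08 m and y of rivet_center in the frame of new_rack between -0.065 and -0.035 m) or (y of tray_rivet in the frame of old_rack between -0.08 and -0.02 m and y of rivet_center in the frame of new_rack between 0.035 and 0.065 m) or (y of tray_rivet in the frame of old_rack between -0.18 and -0.12 m and y of rivet_center in the frame of new_rack between 0.135 and 0.165 m)) and x of rivet_center in the frame of new_rack between -0.015 and 0.015 m and z of rivet_center in the frame of new_rack between 0.053 and 0.065 m and ((y of tray_dye in the frame of old_rack between 0.12 and 0.18 m and y of dye_center in the frame of new_rack between -0.165 and -0.135 m) or (y of tray_dye in the frame of old_rack between 0.02 and 0.08 m and y of dye_center in the frame of new_rack between -0.065 and -0.035 m) or (y of tray_dye in the frame of old_rack between -0.08 and -0.02 m and y of dye_center in the frame of new_rack between 0.035 and 0.065 m) or (y of tray_dye in the frame of old_rack between -0.18 and -0.12 m and y of dye_center in the frame of new_rack between 0.135 and 0.165 m)) and x of dye_center in the frame of new_rack between -0.015 and 0.015 m and z of dye_center in the frame of new_rack between 0.0655 and 0.0775 m and ((y of tray_spool in the frame of old_rack between 0.12 and 0.18 m and y of spool_center in the frame of new_rack between -0.165 and -0.135 m) or (y of tray_spool in the frame of old_rack between 0.02 and 0.08 m and y of spool_center in the frame of new_rack between -0.065 and -0.035 m) or (y of tray_spool in the frame of old_rack between -0.08 and -0.02 m and y of spool_center in the frame of new_rack between 0.035 and 0.065 m) or (y of tray_spool in the frame of old_rack between -0.18 and -0.12 m and y of spool_center in the frame of new_rack between 0.135 and 0.165 m)) and x of spool_center in the frame of new_rack between -0.015 and 0.015 m and z of spool_center in the frame of new_rack between 0.0455 and 0.0575 m); the robot touches nothing.
It fails at once if the glue jar is tipped over (more than 30 degrees) (angle between glue_center's own z axis and vertical above 0.52 rad).
It fails at once if the rivet jar is tipped over (more than 30 degrees) (angle between rivet_center's own z axis and vertical above 0.52 rad).
It fails at once if the dye bottle is tipped over (more than 30 degrees) (angle between dye_center's own z axis and vertical above 0.52 rad).
It fails at once if the thread spool is tipped over (more than 30 degrees) (angle between spool_center's own z axis and vertical above 0.52 rad).
It also fails if it takes over 96 s, if anything falls off the work surface, if the arm or the gripper's body presses on something with over 40 N, if the wrist force passes 120 N, or if a joint passes its speed limit or range.

## Working session

There is one attempt and no reset: what is moved stays moved. The work goes in short steps, Python scripts to look and compute and a tool call to move; the robot and the scene stay as the last step left them, time stands still between calls to the robot, and variables do not carry over. Pictures are saved under pics/ and viewed, at most 14 in all, crops included, and the job is handed in when it is done.

Besides the shell and the picture viewer there is one more tool, called after "Emit:" as name(argument=value, ...) on one line, values as JSON. drive_tool: Moves the arm, as the interface text tells. Its arguments: {"type":"object","properties":{"deltas":{"type":"array"},"gripper":{"type":"number"},"squeeze":{"type":"number"}},"required":["deltas"]}

```bash
ls; mkdir -p pics
python3 - <<'E'
from rig import sensors, eyes, robot
import cv2
print(sensors.get_obs()); print([a for a in dir(robot) if a[0]!='_'], robot.tip_reach)
for n in ("scene","side","wrist"):
    c=eyes.camera(n); cv2.imwrite(f"pics/{n}0.png",c["img"][:,:,::-1]); print(n,{k:v for k,v in c.items() if k!="img"})
E
```

```text
pics
{'time': 0.0, 'q': array([-1.78498625e-01,  5.28436261e-01,  1.43393192e+00, -2.38796599e-05,
        1.18136324e+00, -1.78496557e-01]), 'joint_velocities': array([-9.27831981e-04, -9.02726950e-07, -9.72455670e-04, -4.56952392e-04,
        4.64376906e-04,  6.45301817e-04]), 'joint_torque': array([-5.45745443e-04, -4.40045428e+01, -1.76593530e+01,  6.32597599e-02,
        5.83207863e-02, -1.53719384e-04]), 'position': array([6.24306516e-01, 1.49077483e-04, 2.43580524e-01]), 'tool_rot': array([ 7.07103894e-01,  7.07108859e-01, -6.18965222e-04, -8.72116511e-04]), 'ft_force': array([ 0.03578092, -0.67445144, -0.47626159]), 'moment': array([-0.01900741,  0.04524097,  0.0045155 ]), 'grip_force': 0.0, 'grip_width': 0.0869389365814591}
['Unreachable', 'tip_reach'] 0.022
scene {'fov_y': 52.77461542141251, 'cx': 321.30187136714494, 'cy': 199.6006381393768, 'xyz': array([-0.07065863, -0.47610066,  0.74457291]), 'attitude': array([ 0.36401976, -0.15513185, -0.36795686,  0.84144606])}
side {'fov_y': 57.618902120641735, 'cx': 317.0026839625507, 'cy': 192.21536250253365, 'xyz': array([ 0.08126887, -0.61423306,  0.4594532 ]), 'attitude': array([ 0.499842  , -0.13835474, -0.22736477,  0.82420944])}
wrist {'fov_y': 65.70646984690485, 'cx': 323.3987942943229, 'cy': 198.8083442928314, 'hand_eye': array([[ 5.30241282e-04,  9.65789202e-01,  2.59327853e-01,
         7.18197912e-02],
       [ 9.99999405e-01, -7.59235971e-04,  7.82873625e-04,
         9.81203853e-05],
       [ 9.52981929e-04,  2.59327284e-01, -9.65789031e-01,
        -1.40926506e-01],
       [ 0.00000000e+00,  0.00000000e+00,  0.00000000e+00,
         1.00000000e+00]])}
```

View pics/scene0.png

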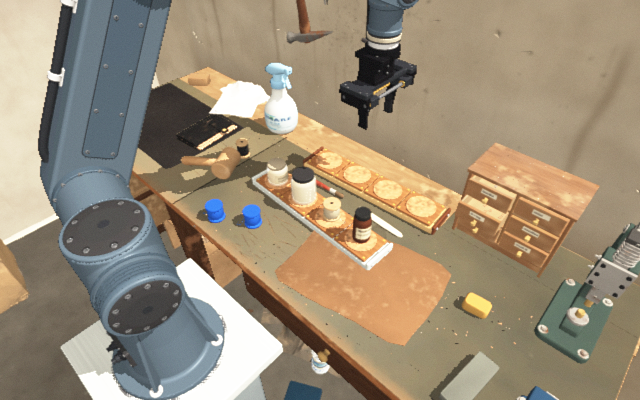

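View pics/side0.png

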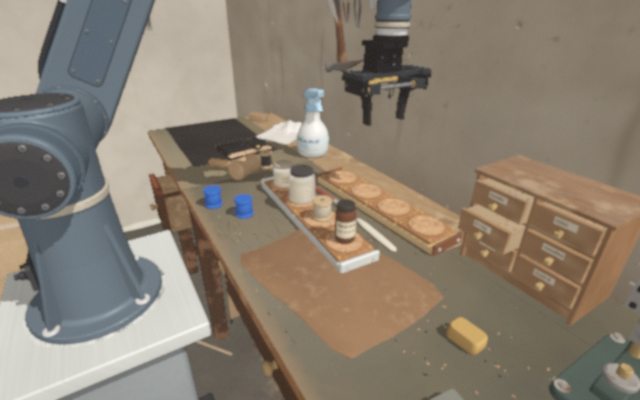

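View pics/wrist0.png

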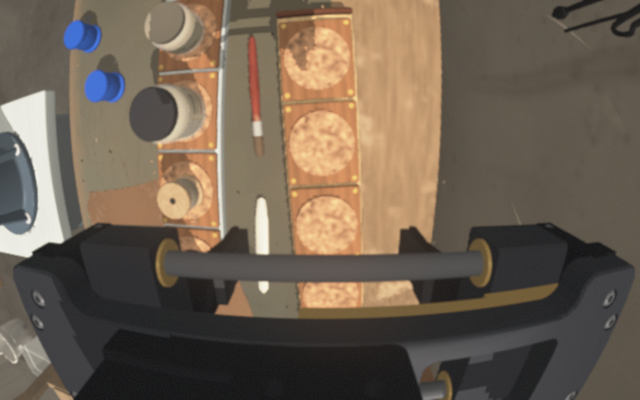

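Scene/side/wrist agree on these positions. The near aluminium rack, left to right, holds the rivet jar (scene 277,172), glue jar (303,187), spool (331,209) and dye bottle (362,225). The far wooden rack is empty, with pads at (328,160), (357,174), (388,188) and (421,206). Look-alikes are the blue spools (215,211) and (252,216), and a dark thread spool or bottle by the mallet (242,148). I'll raise the wrist to a vantage that sees both racks.

Emit:
drive_tool(deltas=[[[-15,0,-15,0,0,0],[-15,0,-15,0,0,0],[-15,0,-15,0,0,0],[-15,0,-15,0,0,0],[-15,0,-15,0,0,0],[-15,0,-15,0,0,0],[-15,0,-15,0,0,0],[0,0,0,0,0,0]]])

```text
time: 0.82
position: [0.6265, -0.1082, 0.3526]
tool_rot: [0.708, 0.706, 0.001, 0.003]
ft_force: [-0.2, 0.3, 0.4]
grip_width: 0.0871
grip_force: 0.0
```

```bash
cat > h.py <<'E'
import numpy as np, cv2
from scipy.spatial.transform import Rotation as R
from rig import sensors, eyes
def grab(name):
    s=sensors.get_obs(); c=eyes.camera(name); c["fish"]=name=="wrist"
    c["f"]=c["img"].shape[0]/2/np.tan(np.radians(c["fov_y"])/2)
    if name=="wrist":
        T=np.eye(4);T[:3,:3]=R.from_quat(s["tool_rot"]).as_matrix();T[:3,3]=s["position"];T=T@c["hand_eye"]
        c["P"],c["R"]=T[:3,3],T[:3,:3]
    else: c["P"],c["R"]=np.array(c["xyz"]),R.from_quat(c["attitude"]).as_matrix()
    return c
def ray(c,u,v):
    x,y=(u-c["cx"])/c["f"],(v-c["cy"])/c["f"]
    if c["fish"]:
        r=np.hypot(x,y); k=np.sin(r)/max(r,1e-9); d=np.array([x*k,-y*k,-np.cos(r)])
    else: d=np.array([x,-y,-1.])
    d=c["R"]@d; return d/np.linalg.norm(d)
def onz(c,u,v,z):
    d=ray(c,u,v); return c["P"]+d*(z-c["P"][2])/d[2]
def pix(c,p):
    q=c["R"].T@(np.asarray(p)-c["P"]); x,y,z=q[0],-q[1],-q[2]
    if c["fish"]:
        r=np.hypot(x,y); t=np.arctan2(r,z); return c["cx"]+c["f"]*t*x/r, c["cy"]+c["f"]*t*y/r
    return c["cx"]+c["f"]*x/z, c["cy"]+c["f"]*y/z
def tri(obs):  # [(cam,u,v)]
    A=np.zeros((3,3));b=np.zeros(3);L=[]
    for c,u,v in obs:
        d=ray(c,u,v);M=np.eye(3)-np.outer(d,d);A+=M;b+=M@c["P"];L.append((M,c["P"]))
    p=np.linalg.solve(A,b); return p,[np.linalg.norm(M@(p-P)) for M,P in L]
E
python3 - <<'E'
from h import *
import pickle
c=grab("wrist"); s=grab("scene"); d=grab("side"); pickle.dump((c,s,d),open("v1.pkl","wb"))
print(sensors.get_obs()["position"])
cv2.imwrite("pics/w1.png",c["img"][:,:,::-1])
cv2.imwrite("pics/s1.png",cv2.resize(s["img"][130:280,240:460],None,fx=3.6,fy=3.6,interpolation=cv2.INTER_CUBIC)[:,:,::-1])
E
```

```text
[ 0.62433398 -0.10419219  0.34842016]
```

View pics/w1.png

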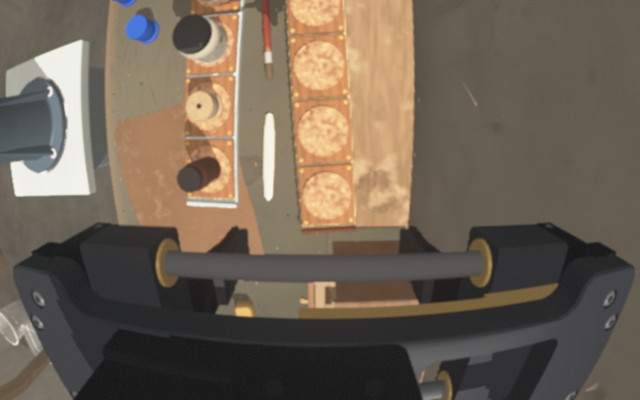

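View pics/s1.png

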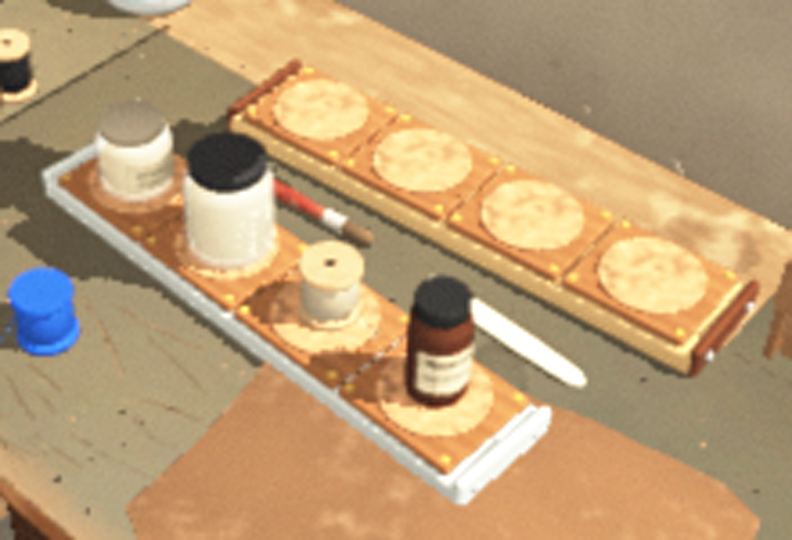

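The crop confirms it: the cream spool is at crop (332,285), the dark cap on the slim bottle at (442,302), the glue lid at (228,161), the rivet lid at (134,124), and the pads lie along the far wooden rack. Next I segment from these seeds and triangulate.

```bash
cat > seg.py <<'E'
from h import *
def seg(c,u,v,tol,box=40):
    im=cv2.cvtColor(np.ascontiguousarray(c["img"]),cv2.COLOR_RGB2LAB); im=cv2.medianBlur(im,3); h,w=im.shape[:2]
    m=np.zeros((h,w),np.uint8); p=im[max(0,v-2):v+3,u-2:u+3].reshape(-1,3).mean(0)
    d=np.abs(im.astype(float)-p); ok=((d[...,0]<tol[0])&(d[...,1]<tol[1])&(d[...,2]<tol[1])).astype(np.uint8)
    b=np.zeros_like(ok); b[max(0,v-box):v+box,max(0,u-box):u+box]=1; ok&=b
    ok=cv2.morphologyEx(cv2.morphologyEx(ok,cv2.MORPH_CLOSE,np.ones((3,3))),cv2.MORPH_OPEN,np.ones((3,3)))
    n,l=cv2.connectedComponents(ok); k=l[v,u]
    if k==0: return None
    ct=max(cv2.findContours((l==k).astype(np.uint8),cv2.RETR_EXTERNAL,cv2.CHAIN_APPROX_NONE)[0],key=len)
    e=cv2.fitEllipse(cv2.convexHull(ct)); return tuple(np.round(e[0],1)),tuple(np.round(e[1],1))
E
python3 - <<'E'
from seg import *
import pickle
c,s,d=pickle.load(open("v1.pkl","rb"))
cr=lambda x,y:(int(240+x/3.6),int(130+y/3.6))
S={}
for i,(a,w) in enumerate([((322,109),None),((423,160),(320,64)),((533,214),(323,131)),((652,274),(326,196))]):
    e1=seg(s,*cr(*a),(40,12),25); e2=seg(c,*w,(40,12),34) if w else None
    print("pad",i,e1,e2)
    if e1: print("   scene z.029",onz(s,*e1[0],.029).round(4))
    if e2: print("   wrist",onz(c,*e2[0],.029).round(4)); 
    if e1 and e2: print("   tri",*tri([(s,*e1[0]),(c,*e2[0])]))
for n,a,w,t in [("glue",(228,155),(191,35),(18,8)),("spool",(320,262),(196,104),(25,9)),("dye",(442,290),(189,178),(15,8)),("rivet",(134,122),None,(25,8))]:
    e1=seg(s,*cr(*a),t,20); e2=seg(c,*w,t,30) if w else None
    print(n,e1,e2)
    if e1 and e2: print("   tri",*tri([(s,*e1[0]),(c,*e2[0])]))
E
```

```text
pad 0 ((np.float64(329.5), np.float64(149.0)), (np.float64(37.1), np.float64(56.9))) None
   scene z.029 [0.6576 0.1747 0.029 ]
pad 1 ((np.float64(356.7), np.float64(162.8)), (np.float64(38.0), np.float64(57.5))) ((np.float64(348.5), np.float64(63.5)), (np.float64(67.2), np.float64(111.5)))
   scene z.029 [0.6609 0.0729 0.029 ]
   wrist [0.6656 0.0447 0.029 ]
   tri [0.65800979 0.05447019 0.03735332] [np.float64(0.013113875384403796), np.float64(0.013113875384403773)]
pad 2 ((np.float64(387.6), np.float64(178.5)), (np.float64(38.6), np.float64(56.8))) ((np.float64(345.7), np.float64(131.1)), (np.float64(66.6), np.float64(97.4)))
   scene z.029 [ 0.6642 -0.0331  0.029 ]
   wrist [ 0.6616 -0.0578  0.029 ]
   tri [ 0.65504695 -0.04945532  0.04388122] [np.float64(0.009287597227429945), np.float64(0.009287597227430024)]
pad 3 ((np.float64(420.1), np.float64(195.1)), (np.float64(38.6), np.float64(53.7))) ((np.float64(346.0), np.float64(194.8)), (np.float64(65.5), np.float64(88.2)))
   scene z.029 [ 0.6671 -0.1352  0.029 ]
   wrist [ 0.6631 -0.156   0.029 ]
   tri [ 0.65778897 -0.1465779   0.04366247] [np.float64(0.006819093189034178), np.float64(0.0068190931890342345)]
glue ((np.float64(301.8), np.float64(174.2)), (np.float64(15.3), np.float64(20.0))) ((np.float64(191.5), np.float64(33.0)), (np.float64(34.9), np.float64(39.6)))
   tri [0.45517154 0.08480304 0.10637254] [np.float64(8.332564026399222e-06), np.float64(8.332564026422985e-06)]
spool ((np.float64(334.0), np.float64(209.9)), (np.float64(18.2), np.float64(30.4))) None
dye ((np.float64(363.4), np.float64(213.0)), (np.float64(11.3), np.float64(17.1))) ((np.float64(197.8), np.float64(174.5)), (np.float64(26.9), np.float64(44.7)))
   tri [ 0.45701457 -0.10808865  0.10058539] [np.float64(0.00016695958118181464), np.float64(0.00016695958118173506)]
rivet ((np.float64(273.9), np.float64(155.9)), (np.float64(32.9), np.float64(50.3))) None
```

Run:
```python
from seg import *
import pickle
c,s,d=pickle.load(open("v1.pkl","rb"))
cr=lambda x,y:(int(240+x/3.6),int(130+y/3.6))
P=[((322,109),None),((423,160),(320,64)),((533,214),(323,131)),((652,274),(326,196))]
for cam,pts,r in ((s,[cr(*a) for a,_ in P],17),(c,[w for _,w in P if w],31)):
    lab=cv2.cvtColor(np.ascontiguousarray(cam["img"]),cv2.COLOR_RGB2LAB)
    hsv=cv2.cvtColor(np.ascontiguousarray(cam["img"]),cv2.COLOR_RGB2HSV)
    u,v=pts[1]
    print("cork",lab[v,u],hsv[v,u],"tray",[(hsv[v+a,u+b]) for a,b in ((-r,r-4),(r-3,-r),(0,r))])
o=[]
for a,w in P:
    a=(240+a[0]/3.6,130+a[1]/3.6); print("pad scene",onz(s,*a,.029).round(4), "wrist" ,onz(c,*w,.029).round(4) if w else "", *(tri([(s,*a),(c,*w)]) if w else ""))
for n,a,w in [("glue lid top",(229,150),(190,32)),("spool top",(332,262),(201,106)),("dye top",(442,292),(189,178))]:
    a=(240+a[0]/3.6,130+a[1]/3.6); print(n,*tri([(s,*a),(c,*w)]))
```

```text
cork [237 125 165] [ 23  90 254] tray [array([ 17, 113, 238], dtype=uint8), array([ 21,  78, 140], dtype=uint8), array([ 14, 151, 241], dtype=uint8)]
cork [214 135 162] [ 18 103 243] tray [array([ 17, 107, 220], dtype=uint8), array([ 17,  67, 137], dtype=uint8), array([ 15, 106, 206], dtype=uint8)]
pad scene [0.617  0.1382 0.029 ] wrist 
pad scene [0.6222 0.0384 0.029 ] wrist [0.6235 0.0435 0.029 ] [0.62441017 0.04234986 0.02603545] [np.float64(0.0018916739519670154), np.float64(0.001891673951966981)]
pad scene [ 0.6287 -0.0605  0.029 ] wrist [ 0.6277 -0.0577  0.029 ] [ 0.62848854 -0.05897499  0.02834809] [np.float64(0.0014623627610651938), np.float64(0.001462362761065218)]
pad scene [ 0.6338 -0.1597  0.029 ] wrist [ 0.6321 -0.1579  0.029 ] [ 0.63279179 -0.15886205  0.02907498] [np.float64(0.0012084662726575643), np.float64(0.0012084662726576888)]
glue lid top [0.45769429 0.08234052 0.11527665] [np.float64(0.0014925936889730255), np.float64(0.001492593688972967)]
spool top [ 0.45622626 -0.0149335   0.07270037] [np.float64(0.0005295055853145081), np.float64(0.000529505585314533)]
dye top [ 0.44952518 -0.11051585  0.11389739] [np.float64(0.0007194387776950204), np.float64(0.0007194387776949589)]
```

Pads come out at z≈0.029 with 100 mm spacing, and object tops at 0.115/0.073/0.114 above a 0.029 pad. These match the given sizes. Order (left to right): rivet, glue, spool, dye, so the new rack gets dye, spool, glue, rivet. Starting with the dye bottle.

Emit:
drive_tool(deltas=[[[-0.8,-25,20,0,0,0],[-0.8,-25,20,0,0,0],[-0.8,-25,20,0,0,0],[-0.8,-25,20,0,0,0],[-0.8,-25,20,0,0,0],[-0.8,-25,20,0,0,0],[-0.8,-25,20,0,0,0],[0,0,0,0,0,0]]])

```text
time: 1.63
position: [0.4405, -0.1058, 0.2047]
tool_rot: [0.707, 0.707, -0.003, -0.009]
ft_force: [-1.2, 0.6, -0.6]
grip_width: 0.0875
grip_force: 0.0
```

Run:
```python
from h import *
import pickle
c=grab("wrist"); s=grab("scene"); pickle.dump((c,s),open("v2.pkl","wb"))
print(sensors.get_obs()["position"], "cupboard",onz(s,455,232,0),"dye predicted",pix(c,(.4495,-.1105,.114)))
cv2.imwrite("pics/w2.png",c["img"][:,:,::-1])
```

```text
[ 0.44798286 -0.10888478  0.20805648] cupboard [ 0.64067857 -0.25865741  0.        ] dye predicted (np.float64(336.9182892391519), np.float64(217.40137796868092))
```

View pics/w2.png

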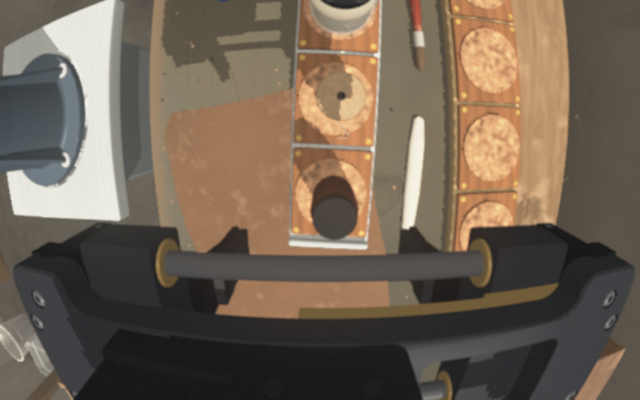

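The dye cap is at (335,214) against the predicted (337,217), about 2 mm off. The spool is at (341,96). Descending.

Emit:
drive_tool(deltas=[[[0.2,-0.1,22,0,0,0],[0.2,-0.1,22,0,0,0],[0.2,-0.1,22,0,0,0],[0.2,-0.1,22,0,0,0],[0.2,-0.1,20,0,0,0],[0.2,-0.1,14,0,0,0],[0.2,-0.1,8,0,0,0],[0,0,0,0,0,0]]])

```text
time: 2.4
position: [0.4499, -0.1088, 0.0783]
tool_rot: [0.707, 0.707, -0.0, -0.001]
ft_force: [-0.2, 0.8, -0.1]
grip_width: 0.0868
grip_force: 0.0
```

Emit:
drive_tool(deltas=[[[0,0,0,0,0,0],[0,0,0,0,0,0],[0,0,0,0,0,0],[0,0,0,0,0,0],[0,0,0,0,0,0],[0,0,0,0,0,0],[0,0,0,0,0,0]]], gripper=30, squeeze=20)

```text
time: 2.98
position: [0.4494, -0.1093, 0.0799]
tool_rot: [0.707, 0.707, 0.0, 0.0]
ft_force: [0.2, 0.1, 0.1]
grip_width: 0.0483
grip_force: 0.0
```

Emit:
drive_tool(deltas=[[[0,0,0,0,0,0],[0,0,0,0,0,0],[0,0,0,0,0,0],[0,0,0,0,0,0],[0,0,0,0,0,0]]], gripper=0)

```text
time: 3.4
position: [0.449, -0.1091, 0.0796]
tool_rot: [0.707, 0.707, -0.0, -0.0]
ft_force: [-0.9, -0.3, 2.9]
grip_width: 0.0403
grip_force: 20.0
```

Emit:
drive_tool(deltas=[[[0,0,-5,0,0,0],[0,0,-10,0,0,0],[0,0,-15,0,0,0],[0,0,-20,0,0,0],[0,0,-20,0,0,0],[0,0,-20,0,0,0],[0,0,-15,0,0,0],[0,0,-5,0,0,0]]])

```text
time: 4.07
position: [0.4504, -0.1096, 0.1917]
tool_rot: [0.707, 0.707, 0.001, 0.002]
ft_force: [0.5, -0.5, -1.8]
grip_width: 0.04
grip_force: 20.0
```

Emit:
drive_tool(deltas=[[[8,5,-2,0,0,0],[16,11,-2,0,0,0],[22,15,-2,0,0,0],[24,16,-2,0,0,0],[24,16,-2,0,0,0],[24,16,0,0,0,0],[24,16,0,0,0,0],[24,16,0,0,0,0]]])

```text
time: 4.73
position: [0.5602, 0.059, 0.198]
tool_rot: [0.707, 0.707, -0.001, -0.001]
ft_force: [-0.0, -0.9, -1.3]
grip_width: 0.0401
grip_force: 20.0
```

Emit:
drive_tool(deltas=[[[24,16,0,0,0,0],[22,15,0,0,0,0],[18,12,0,0,0,0],[12,9,0,0,0,0],[8,6,0,0,0,0],[0,0,0,0,0,0],[0,0,0,0,0,0]]])

```text
time: 5.32
position: [0.6174, 0.1411, 0.1983]
tool_rot: [0.707, 0.707, -0.001, -0.001]
ft_force: [0.8, -0.1, -1.6]
grip_width: 0.0403
grip_force: 20.0
```

Run:
```python
from h import *
import pickle
c=grab("wrist"); s=grab("scene"); pickle.dump((c,s),open("v3.pkl","wb"))
print(sensors.get_obs()["position"], "pad predicted",pix(c,(.6185,.141,.029)))
cv2.imwrite("pics/w3.png",c["img"][:,:,::-1])
```

```text
[0.61727401 0.14014691 0.19884581] pad predicted (np.float64(325.0237410344151), np.float64(188.05476995079144))
```

View pics/w3.png

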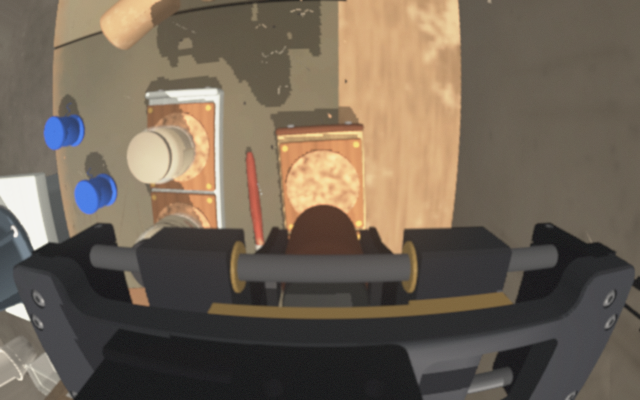

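Pad +150 is at about (323,187) against the predicted (325,188). The rivet lid is at (153,156). Lowering.

Emit:
drive_tool(deltas=[[[0,0,10,0,0,0],[0,0,20,0,0,0],[0,0,22,0,0,0],[0,0,22,0,0,0],[0,0,20,0,0,0],[0,0,14,0,0,0],[0,0,7,0,0,0],[0,0,2,0,0,0]]])

```text
time: 6.08
position: [0.6168, 0.14, 0.0806]
tool_rot: [0.708, 0.707, -0.001, -0.001]
ft_force: [0.7, -0.0, -0.8]
grip_width: 0.0399
grip_force: 20.0
```

Emit:
drive_tool(deltas=[[[0,0,1,0,0,0],[0,0,0.5,0,0,0],[0,0,0,0,0,0]]])

```text
time: 6.33
position: [0.619, 0.1407, 0.0821]
tool_rot: [0.707, 0.707, 0.001, 0.001]
ft_force: [-0.5, 0.8, -0.7]
grip_width: 0.0402
grip_force: 20.0
```

Run:
```python
from h import *
import pickle
c,s=pickle.load(open("v3.pkl","rb"))
print("rivet top",*tri([(s,240+134/3.6,130+118/3.6),(c,152,155)]), sensors.get_obs()["position"], sensors.get_obs()["ft_force"])
```

```text
rivet top [0.4610357  0.18509878 0.08597082] [np.float64(0.0012790751844537682), np.float64(0.0012790751844537422)] [0.61904894 0.14073752 0.08207116] [-0.524361    0.7827225  -0.72276557]
```

Emit:
drive_tool(deltas=[[[0,0,1,0,0,0],[0,0,1,0,0,0],[0,0,0,0,0,0]]])

```text
time: 6.58
position: [0.6188, 0.1409, 0.0797]
tool_rot: [0.707, 0.707, 0.001, 0.001]
ft_force: [-0.3, 0.8, -0.1]
grip_width: 0.0402
grip_force: 20.0
```

Emit:
drive_tool(deltas=[[[0,0,0.7,0,0,0],[0,0,0,0,0,0]]])

```text
time: 6.75
position: [0.6188, 0.1409, 0.0796]
tool_rot: [0.707, 0.707, 0.001, 0.001]
ft_force: [-1.2, -0.4, 4.7]
grip_width: 0.0405
grip_force: 20.0
```

Emit:
drive_tool(deltas=[[[0,0,0,0,0,0],[0,0,0,0,0,0],[0,0,0,0,0,0],[0,0,0,0,0,0],[0,0,0,0,0,0],[0,0,0,0,0,0]]], gripper=100)

```text
time: 7.25
position: [0.6182, 0.1408, 0.0781]
tool_rot: [0.707, 0.707, -0.0, -0.0]
ft_force: [-0.0, -0.6, -1.0]
grip_width: 0.0725
grip_force: 0.0
```

Emit:
drive_tool(deltas=[[[0,0,-8,0,0,0],[0,0,-15,0,0,0],[0,0,-20,0,0,0],[0,0,-22,0,0,0],[0,0,-22,0,0,0],[0,0,-20,0,0,0],[0,0,-10,0,0,0],[0,0,-5,0,0,0]]])

```text
time: 7.92
position: [0.6193, 0.1409, 0.2028]
tool_rot: [0.707, 0.707, 0.001, 0.001]
ft_force: [0.1, 0.6, -0.3]
grip_width: 0.087
grip_force: 0.0
```

Emit:
drive_tool(deltas=[[[-4,-10,0,0,0,0],[-8,-22,0,0,0,0],[-10,-28,0,0,0,0],[-11,-31,0,0,0,0],[-10,-28,0,0,0,0],[-8,-22,0,0,0,0],[-6,-14,0,0,0,0],[-2,-6,0,0,0,0]]])

```text
time: 8.58
position: [0.4537, 0.0815, 0.1996]
tool_rot: [0.707, 0.707, -0.002, -0.002]
ft_force: [0.1, 0.8, -0.4]
grip_width: 0.0872
grip_force: 0.0
```

Emit:
drive_tool(deltas=[[[0,0,0,0,0,0],[0,0,0,0,0,0],[0,0,0,0,0,0]]])

```text
time: 8.83
position: [0.4589, 0.0819, 0.2004]
tool_rot: [0.707, 0.707, 0.001, 0.001]
ft_force: [-0.3, 0.3, 0.8]
grip_width: 0.087
grip_force: 0.0
```

Run:
```python
from h import *
import pickle
c=grab("wrist"); s=grab("scene"); pickle.dump((c,s),open("v4.pkl","wb"))
print(sensors.get_obs()["position"], "glue pred",pix(c,(.4577,.0823,.111)),"rivet",pix(c,(.461,.185,.088)))
w=c["img"][:,:,::-1]; z=s["img"][130:280,240:460,::-1]
cv2.imwrite("pics/w4.png",np.vstack([w[:240],cv2.resize(z,(469,320))[:,:].copy() if 0 else cv2.copyMakeBorder(cv2.resize(z,(440,300)),0,0,0,200,cv2.BORDER_CONSTANT)]))
```

```text
[0.45858161 0.08201401 0.20030535] glue pred (np.float64(321.8293465993997), np.float64(210.76142045558024)) rivet (np.float64(326.03554600291557), np.float64(79.57769797620477))
```

View pics/w4.png

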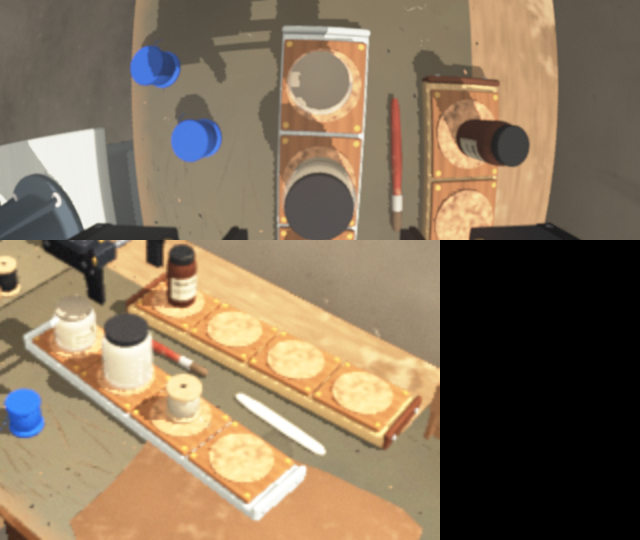

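The dye bottle stands on pad +150. The glue lid is at (319,206), so shift about +3 mm in y and −2 mm in x. The rivet lid is at (319,80), so rivet x≈0.455.

Emit:
drive_tool(deltas=[[[0.5,-0.4,10,0,0,0],[0.5,-0.4,20,0,0,0],[0.5,-0.4,24,0,0,0],[0.5,-0.4,24,0,0,0],[0.5,-0.4,20,0,0,0],[0,0,14,0,0,0],[0,0,8,0,0,0],[0,0,4,0,0,0]]])

```text
time: 9.6
position: [0.4555, 0.0845, 0.0751]
tool_rot: [0.707, 0.707, -0.0, -0.001]
ft_force: [-0.4, 0.6, 0.9]
grip_width: 0.087
grip_force: 0.0
```

Emit:
drive_tool(deltas=[[[0,0,0,0,0,0],[0,0,0,0,0,0],[0,0,0,0,0,0],[0,0,0,0,0,0],[0,0,0,0,0,0],[0,0,0,0,0,0],[0,0,0,0,0,0]]], gripper=0, squeeze=20)

```text
time: 10.18
position: [0.4557, 0.0843, 0.0771]
tool_rot: [0.707, 0.707, 0.0, 0.001]
ft_force: [0.6, 0.3, 6.9]
grip_width: 0.0623
grip_force: 19.9
```

Emit:
drive_tool(deltas=[[[0,0,-5,0,0,0],[0,0,-10,0,0,0],[0,0,-15,0,0,0],[0,0,-20,0,0,0],[0,0,-24,0,0,0],[0,0,-24,0,0,0],[0,0,-16,0,0,0],[0,0,-10,0,0,0]]])

```text
time: 10.85
position: [0.4557, 0.0844, 0.2024]
tool_rot: [0.707, 0.707, 0.001, 0.001]
ft_force: [0.9, -0.4, -1.7]
grip_width: 0.0625
grip_force: 20.0
```

Emit:
drive_tool(deltas=[[[-5,6,0,0,0,0],[-10,12,0,0,0,0],[-15,18,0,0,0,0],[-18,22,0,0,0,0],[-18,22,0,0,0,0],[-18,22,0,0,0,0],[-18,22,0,0,0,0],[-16,20,0,0,0,0]]])

```text
time: 11.52
position: [0.6008, -0.0363, 0.1985]
tool_rot: [0.707, 0.707, -0.001, -0.001]
ft_force: [-0.2, 0.9, -0.9]
grip_width: 0.0619
grip_force: 20.0
```

Emit:
drive_tool(deltas=[[[-12,14,0,0,0,0],[-8,9,0,0,0,0],[-5,5,0,0,0,0],[0,0,5,0,0,0],[0,0,10,0,0,0],[0,0,15,0,0,0],[0,0,20,0,0,0],[0,0,20,0,0,0]]])

```text
time: 12.18
position: [0.626, -0.0577, 0.1288]
tool_rot: [0.707, 0.707, -0.0, -0.001]
ft_force: [0.1, 0.1, -1.5]
grip_width: 0.0623
grip_force: 20.0
```

Emit:
drive_tool(deltas=[[[0,0,20,0,0,0],[0,0,14,0,0,0],[0,0,9,0,0,0],[0,0,5,0,0,0],[0,0,3,0,0,0],[0,0,1,0,0,0],[0,0,1,0,0,0],[0,0,0,0,0,0]]])

```text
time: 12.85
position: [0.6277, -0.0588, 0.078]
tool_rot: [0.707, 0.707, 0.0, 0.001]
ft_force: [0.1, -0.3, -1.6]
grip_width: 0.0626
grip_force: 20.0
```

Emit:
drive_tool(deltas=[[[0,0,1,0,0,0],[0,0,0.6,0,0,0],[0,0,0,0,0,0]]])

```text
time: 13.1
position: [0.628, -0.0588, 0.0771]
tool_rot: [0.707, 0.707, 0.0, 0.001]
ft_force: [-1.3, 0.1, 5.1]
grip_width: 0.0624
grip_force: 19.9
```

Contact. I'll release and lift, then go to the spool at (0.456,−0.015).

Emit:
drive_tool(deltas=[[[0,0,0,0,0,0],[0,0,0,0,0,0],[0,0,0,0,0,0],[0,0,0,0,0,0],[0,0,0,0,0,0]]], gripper=100)

```text
time: 13.52
position: [0.6272, -0.0586, 0.0755]
tool_rot: [0.707, 0.707, -0.0, -0.0]
ft_force: [0.1, 0.6, 0.1]
grip_width: 0.0845
grip_force: 0.0
```

Emit:
drive_tool(deltas=[[[0,0,-8,0,0,0],[0,0,-15,0,0,0],[0,0,-22,0,0,0],[0,0,-25,0,0,0],[0,0,-25,0,0,0],[0,0,-17,0,0,0],[0,0,-8,0,0,0],[0,0,-4,0,0,0]]])

```text
time: 14.18
position: [0.628, -0.0588, 0.2018]
tool_rot: [0.707, 0.707, 0.001, 0.001]
ft_force: [0.1, -0.4, 0.7]
grip_width: 0.087
grip_force: 0.0
```

Emit:
drive_tool(deltas=[[[3,-10,0,0,0,0],[6,-22,0,0,0,0],[8,-30,0,0,0,0],[8,-32,0,0,0,0],[8,-30,0,0,0,0],[6,-24,0,0,0,0],[4,-16,0,0,0,0],[1,-8,0,0,0,0]]])

```text
time: 14.85
position: [0.4514, -0.0134, 0.1988]
tool_rot: [0.707, 0.707, -0.001, -0.002]
ft_force: [-0.4, 0.5, 0.9]
grip_width: 0.0866
grip_force: 0.0
```

Emit:
drive_tool(deltas=[[[0,0,0,0,0,0],[0,0,0,0,0,0],[0,0,0,0,0,0]]])

```text
time: 15.1
position: [0.457, -0.0153, 0.1998]
tool_rot: [0.707, 0.707, 0.0, 0.001]
ft_force: [-0.2, -1.2, -0.3]
grip_width: 0.0869
grip_force: 0.0
```

Run:
```python
from h import *
import pickle
c=grab("wrist"); s=grab("scene"); pickle.dump((c,s),open("v5.pkl","wb"))
print(sensors.get_obs()["position"], "spool pred",pix(c,(.456,-.015,.074)))
w=c["img"][:,:,::-1]; z=s["img"][130:280,240:460,::-1]
cv2.imwrite("pics/w5.png",np.vstack([w[:240],cv2.copyMakeBorder(cv2.resize(z,(440,300)),0,0,0,200,cv2.BORDER_CONSTANT)]))
```

```text
[ 0.45680172 -0.01520396  0.19970521] spool pred (np.float64(322.1117411343005), np.float64(198.64385935741373))
```

View pics/w5.png

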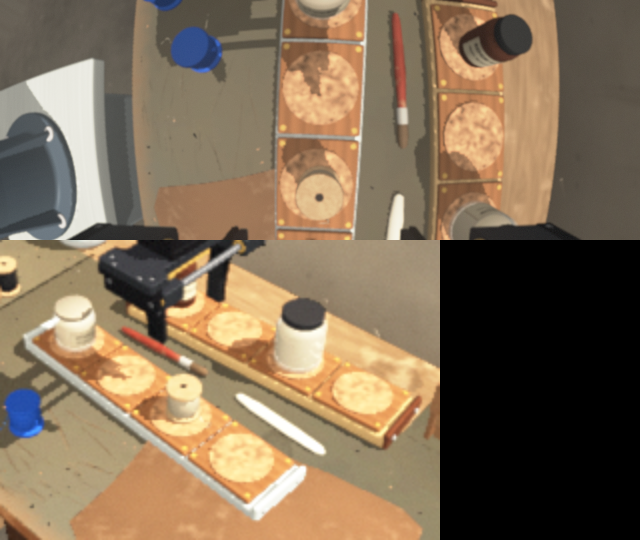

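The glue stands on pad −50. The spool's top centre is at (319,196), so correct by −2.5 mm in x and +2 mm in y. Descending.

Emit:
drive_tool(deltas=[[[0.5,-0.5,10,0,0,0],[0.5,-0.5,22,0,0,0],[0.5,-0.5,28,0,0,0],[0.5,-0.5,28,0,0,0],[0,-0.5,24,0,0,0],[0,0,16,0,0,0],[0,0,9,0,0,0],[0,0,5,0,0,0]]])

```text
time: 15.87
position: [0.4531, -0.0128, 0.0563]
tool_rot: [0.707, 0.707, -0.0, -0.001]
ft_force: [-0.2, -0.7, 0.7]
grip_width: 0.087
grip_force: 0.0
```

Emit:
drive_tool(deltas=[[[0,0,0,0,0,0],[0,0,0,0,0,0],[0,0,0,0,0,0],[0,0,0,0,0,0],[0,0,0,0,0,0],[0,0,0,0,0,0],[0,0,0,0,0,0],[0,0,0,0,0,0]]], gripper=0)

```text
time: 16.53
position: [0.4529, -0.0127, 0.058]
tool_rot: [0.707, 0.707, 0.0, 0.0]
ft_force: [-0.6, 0.7, -0.4]
grip_width: 0.0417
grip_force: 0.0
```

Emit:
drive_tool(deltas=[[[0,0,0,0,0,0],[0,0,0,0,0,0],[0,0,0,0,0,0]]])

```text
time: 16.78
position: [0.453, -0.0127, 0.058]
tool_rot: [0.707, 0.707, 0.0, 0.0]
ft_force: [-1.0, 0.3, 4.1]
grip_width: 0.0399
grip_force: 20.7
```

Emit:
drive_tool(deltas=[[[0,0,-5,0,0,0],[0,0,-10,0,0,0],[0,0,-16,0,0,0],[0,0,-22,0,0,0],[0,0,-24,0,0,0],[0,0,-22,0,0,0],[0,0,-15,0,0,0],[0,0,-6,0,0,0]]])

```text
time: 17.45
position: [0.4536, -0.0128, 0.1799]
tool_rot: [0.707, 0.707, 0.001, 0.002]
ft_force: [0.8, 0.3, -0.6]
grip_width: 0.04
grip_force: 21.0
```

Emit:
drive_tool(deltas=[[[2,6,0,0,0,0],[4,12,0,0,0,0],[6,18,0,0,0,0],[7,22,0,0,0,0],[7,22,0,0,0,0],[7,22,0,0,0,0],[7,22,0,0,0,0],[6,20,0,0,0,0]]])

```text
time: 18.12
position: [0.5975, 0.0341, 0.1757]
tool_rot: [0.707, 0.707, -0.001, -0.001]
ft_force: [-0.5, 0.1, -0.1]
grip_width: 0.0399
grip_force: 21.0
```

Emit:
drive_tool(deltas=[[[4,13,0,0,0,0],[3,8,0,0,0,0],[1,5,0,0,0,0],[0,0,5,0,0,0],[0,0,10,0,0,0],[0,0,15,0,0,0],[0,0,20,0,0,0],[0,0,20,0,0,0]]])

```text
time: 18.78
position: [0.6214, 0.0411, 0.1065]
tool_rot: [0.707, 0.707, -0.0, -0.0]
ft_force: [-0.3, 0.4, -1.0]
grip_width: 0.0405
grip_force: 21.0
```

Emit:
drive_tool(deltas=[[[0,0,18,0,0,0],[0,0,13,0,0,0],[0,0,8,0,0,0],[0,0,5,0,0,0],[0,0,3,0,0,0],[0,0,2,0,0,0],[0,0,0,0,0,0],[0,0,0,0,0,0]]])

```text
time: 19.45
position: [0.6233, 0.0413, 0.0595]
tool_rot: [0.707, 0.707, 0.0, 0.001]
ft_force: [-0.3, -1.0, -1.3]
grip_width: 0.0403
grip_force: 21.0
```

Emit:
drive_tool(deltas=[[[0,0,1,0,0,0],[0,0,0.7,0,0,0],[0,0,0,0,0,0]]])

```text
time: 19.7
position: [0.6233, 0.0413, 0.058]
tool_rot: [0.707, 0.707, 0.0, 0.001]
ft_force: [-0.9, 0.8, 3.4]
grip_width: 0.0402
grip_force: 20.7
```

Emit:
drive_tool(deltas=[[[0,0,0,0,0,0],[0,0,0,0,0,0],[0,0,0,0,0,0],[0,0,0,0,0,0],[0,0,0,0,0,0],[0,0,0,0,0,0]]], gripper=100)

```text
time: 20.2
position: [0.6227, 0.0414, 0.0568]
tool_rot: [0.707, 0.707, -0.0, -0.0]
ft_force: [1.0, 0.1, 0.2]
grip_width: 0.0725
grip_force: 0.0
```

Emit:
drive_tool(deltas=[[[0,0,-8,0,0,0],[0,0,-16,0,0,0],[0,0,-24,0,0,0],[0,0,-28,0,0,0],[0,0,-28,0,0,0],[0,0,-22,0,0,0],[0,0,-12,0,0,0],[0,0,-5,0,0,0]]])

```text
time: 20.87
position: [0.624, 0.0413, 0.2029]
tool_rot: [0.707, 0.707, 0.002, 0.002]
ft_force: [0.4, -0.4, 0.2]
grip_width: 0.0868
grip_force: 0.0
```

Emit:
drive_tool(deltas=[[[8,-10,0,0,0,0],[18,-21,0,0,0,0],[25,-29,0,0,0,0],[26,-31,0,0,0,0],[26,-29,0,0,0,0],[20,-24,0,0,0,0],[14,-16,0,0,0,0],[6,-8,0,0,0,0]]])

```text
time: 21.53
position: [0.4493, 0.1859, 0.1983]
tool_rot: [0.706, 0.708, -0.003, -0.002]
ft_force: [0.6, 0.1, 0.3]
grip_width: 0.0869
grip_force: 0.0
```

Emit:
drive_tool(deltas=[[[0,0,0,0,0,0],[0,0,0,0,0,0],[0,0,0,0,0,0]]])

```text
time: 21.78
position: [0.456, 0.1838, 0.1998]
tool_rot: [0.707, 0.707, 0.0, 0.0]
ft_force: [-0.3, -0.3, 0.1]
grip_width: 0.0866
grip_force: 0.0
```

Run:
```python
from h import *
import pickle
c=grab("wrist"); s=grab("scene"); pickle.dump((c,s),open("v6.pkl","wb"))
print(sensors.get_obs()["position"], "rivet pred",pix(c,(.455,.185,.089)))
w=c["img"][:,:,::-1]; z=s["img"][130:280,240:460,::-1]
cv2.imwrite("pics/w6.png",np.vstack([w[:240],cv2.copyMakeBorder(cv2.resize(z,(440,300)),0,0,0,200,cv2.BORDER_CONSTANT)]))
```

```text
[0.45622214 0.18354018 0.19990211] rivet pred (np.float64(322.19399180792243), np.float64(202.2568829772781))
```

View pics/w6.png

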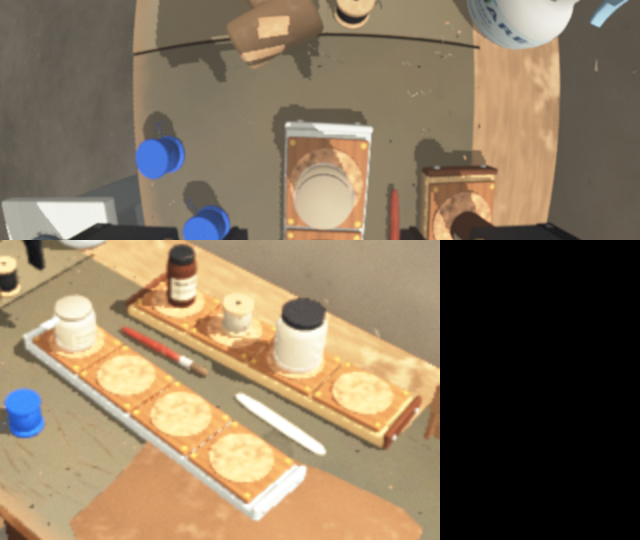

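The spool stands on pad +50. The rivet lid is at (325,199), so shift +2 mm in x and +3 mm in y. Descending.

Emit:
drive_tool(deltas=[[[0.6,0.4,10,0,0,0],[0.6,0.4,22,0,0,0],[0.6,0.4,27,0,0,0],[0.6,0.4,27,0,0,0],[0.6,0.4,22,0,0,0],[0,0,15,0,0,0],[0,0,9,0,0,0],[0,0,5,0,0,0]]])

```text
time: 22.55
position: [0.4571, 0.1866, 0.0617]
tool_rot: [0.708, 0.707, -0.001, -0.0]
ft_force: [-0.6, -0.9, -1.2]
grip_width: 0.0869
grip_force: 0.0
```

Emit:
drive_tool(deltas=[[[0,0,0,0,0,0],[0,0,0,0,0,0],[0,0,0,0,0,0],[0,0,0,0,0,0],[0,0,0,0,0,0],[0,0,0,0,0,0],[0,0,0,0,0,0],[0,0,0,0,0,0]]], gripper=0)

```text
time: 23.22
position: [0.4568, 0.1874, 0.0637]
tool_rot: [0.707, 0.707, 0.0, 0.0]
ft_force: [-1.0, 0.2, 6.1]
grip_width: 0.0544
grip_force: 19.9
```

Emit:
drive_tool(deltas=[[[0,0,-5,0,0,0],[0,0,-10,0,0,0],[0,0,-17,0,0,0],[0,0,-24,0,0,0],[0,0,-28,0,0,0],[0,0,-26,0,0,0],[0,0,-18,0,0,0],[0,0,-9,0,0,0]]])

```text
time: 23.88
position: [0.4578, 0.1876, 0.203]
tool_rot: [0.707, 0.707, 0.002, 0.001]
ft_force: [0.9, -0.1, -2.4]
grip_width: 0.0539
grip_force: 19.8
```

Emit:
drive_tool(deltas=[[[-6,3,0,0,0,0],[-14,7,0,0,0,0],[-22,11,0,0,0,0],[-26,13,0,0,0,0],[-28,14,0,0,0,0],[-28,14,0,0,0,0],[-28,14,0,0,0,0],[-28,14,0,0,0,0]]])

```text
time: 24.55
position: [0.5462, 0.0056, 0.1983]
tool_rot: [0.707, 0.707, -0.001, -0.001]
ft_force: [0.7, 0.2, -1.9]
grip_width: 0.0543
grip_force: 19.8
```

Emit:
drive_tool(deltas=[[[-28,14,0,0,0,0],[-28,14,0,0,0,0],[-28,14,0,0,0,0],[-26,13,0,0,0,0],[-22,11,0,0,0,0],[-16,9,0,0,0,0],[-12,7,0,0,0,0],[-6,3.5,0,0,0,0]]])

```text
time: 25.22
position: [0.6321, -0.1611, 0.1977]
tool_rot: [0.708, 0.706, -0.001, -0.001]
ft_force: [0.4, 0.1, -2.4]
grip_width: 0.0545
grip_force: 19.8
```

Emit:
drive_tool(deltas=[[[0,0,0,0,0,0],[0,0,8,0,0,0],[0,0,16,0,0,0],[0,0,22,0,0,0],[0,0,25,0,0,0],[0,0,22,0,0,0],[0,0,17,0,0,0],[0,0,11,0,0,0]]])

```text
time: 25.88
position: [0.6299, -0.1564, 0.076]
tool_rot: [0.707, 0.708, -0.001, -0.003]
ft_force: [-0.1, 0.4, -2.3]
grip_width: 0.0542
grip_force: 19.8
```

Emit:
drive_tool(deltas=[[[0,0,7,0,0,0],[0,0,4,0,0,0],[0,0,2,0,0,0],[0,0,1,0,0,0],[0,0,0,0,0,0],[0,0,0,0,0,0]]])

```text
time: 26.38
position: [0.6329, -0.1589, 0.066]
tool_rot: [0.707, 0.707, 0.0, 0.001]
ft_force: [-0.1, 0.3, -2.0]
grip_width: 0.0544
grip_force: 19.8
```

Emit:
drive_tool(deltas=[[[0,0,1,0,0,0],[0,0,1,0,0,0],[0,0,0.6,0,0,0],[0,0,0,0,0,0]]])

```text
time: 26.72
position: [0.6327, -0.1589, 0.0637]
tool_rot: [0.707, 0.707, 0.0, 0.001]
ft_force: [-1.0, -0.1, 4.7]
grip_width: 0.0545
grip_force: 19.8
```

Contact. I'll release, lift and back off for a final look.

Emit:
drive_tool(deltas=[[[0,0,0,0,0,0],[0,0,0,0,0,0],[0,0,0,0,0,0],[0,0,0,0,0,0],[0,0,0,0,0,0],[0,0,0,0,0,0]]], gripper=100)

```text
time: 27.22
position: [0.6322, -0.1586, 0.0622]
tool_rot: [0.707, 0.707, -0.0, -0.0]
ft_force: [0.1, -0.6, -0.3]
grip_width: 0.0837
grip_force: 0.0
```

Emit:
drive_tool(deltas=[[[0,0,-8,0,0,0],[0,0,-16,0,0,0],[0,0,-26,0,0,0],[0,0,-34,0,0,0],[0,0,-36,0,0,0],[0,0,-36,0,0,0],[0,0,-36,0,0,0],[0,0,-36,0,0,0]]])

```text
time: 27.88
position: [0.6319, -0.1585, 0.2929]
tool_rot: [0.707, 0.707, 0.0, 0.0]
ft_force: [0.8, 0.4, -0.1]
grip_width: 0.0867
grip_force: 0.0
```

Emit:
drive_tool(deltas=[[[0,-15,-30,0,0,0],[0,-25,-20,0,0,0],[0,-20,-10,0,0,0],[0,-10,0,0,0,0],[0,0,0,0,0,0],[0,0,0,0,0,0],[0,0,0,0,0,0],[0,0,0,0,0,0]]])

```text
time: 28.55
position: [0.5628, -0.1586, 0.349]
tool_rot: [0.707, 0.707, -0.0, -0.001]
ft_force: [-0.4, -0.3, -0.0]
grip_width: 0.087
grip_force: 0.0
```

Run:
```python
from h import *
import pickle
c=grab("wrist"); s=grab("scene"); pickle.dump((c,s),open("v7.pkl","wb"))
w=c["img"][:,:,::-1].copy(); z=s["img"][130:280,240:460,::-1]
# crosses: predicted top centre when standing on the pad centre
for n,p,h in (("dye",(.6185,.141),.114),("spool",(.6235,.0415),.074),("glue",(.6283,-.0585),.111),("rivet",(.633,-.1585),.089)):
    print(n,np.round(pix(c,(*p,h)),1),np.round((np.array(pix(s,(*p,h)))-[240,130])*2,1)+[0,240])
cv2.imwrite("pics/w7.png",np.vstack([w[:240],cv2.copyMakeBorder(cv2.resize(z,(440,300)),0,0,0,200,cv2.BORDER_CONSTANT)]))
```

```text
dye [367.6 -49.4] [178.5 250. ]
spool [369.2  26.3] [235.7 301.7]
glue [377.8  95.8] [301.6 309.8]
rivet [376.8 172.9] [369.1 356.8]
```

View pics/w7.png

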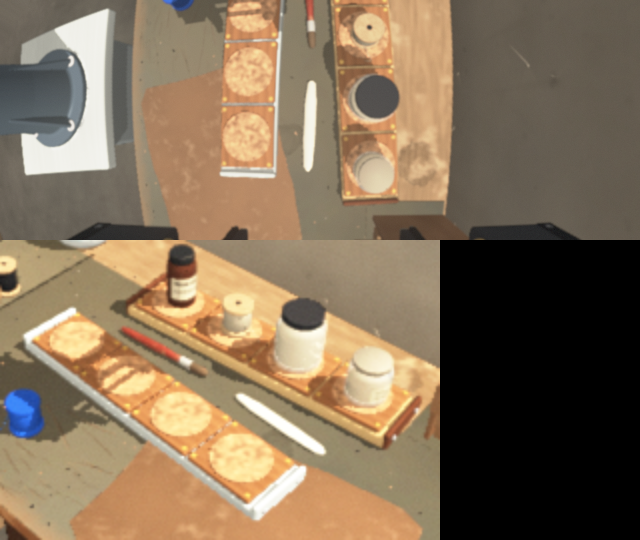

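All four stand upright near their pad centres. Wrist tops are spool (369,28), glue (377,97) and rivet (375,174), each within about 2 px of the prediction, and in the scene view the dye is at (181,252). Handing in.

```bash
python3 -c "
from rig import ticket
print(ticket.hand_in())"
```

```text
the job is handed in; nothing more can be done
None
```

I moved all four supplies to the wooden rack in reverse order (left to right: dye bottle, spool, glue jar, rivet jar), each upright and released on its own pad about 29 s into the 96 s limit, and handed the job in; the hand-in gave no verdict.

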